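Feel the fixture gaps and lock out the worn clamp stations

ROBOT

A 6-joint arm with a two-finger parallel gripper is mounted at the origin on the work surface. World frame = base frame: x ahead of the robot, y to its left, z up, the work surface at z = 0. Lengths are in m, angles in rad, forces in N, time in s.
With the tool pointing down it reaches from about 0.275 to 0.75 m from the base axis. Payload 10.2 kg.
Tool frame: the origin (TCP) lies midway between the tips of the shut fingers; the grasp point (between the pads) lies 19 mm behind it (env.hold_point_z is the distance from the TCP to the grasp point, in m); x points along the fingers, z is the direction in which the jaws open and shut, and the axes are right-handed (so a half turn about x gives the same grasp; the last joint's range is limited). The gripper opens to 85 mm and grips with 20 to 120 N. Pads are 22 mm wide; open, the fingers measure 114 mm over their backs; the gripper's body (76 mm by 85 mm) begins 54 mm behind the grasp point. The pads swing forward as they close: fully open they stand 13 mm farther back than shut.
Start: joints at [-1.516, 0.313, 1.498, -0, 1.331, -0.223], TCP at [0.144, -0.505, 0.231] pointing down, gripper open.
Joint ranges: [-2.94, 2.94], [-0.97, 2.17], [0.19, 2.56], [-1.23, 4.37], [0.02, 3.11], [-2.88, 2.88]. Speed limits (rad/s): [2.39, 2.39, 3.01, 3.14, 3.14, 3.14].

INTERFACE

Orientations are given as a unit quaternion [x, y, z, w].
In Python, from bench import env, kinematics, monitor, eyes, job gives the robot as it stands. The module is installed in compiled form; this text tells all that it offers. Calls block until the motion is done:
- env.reach(position, orientation): joint-space move of the TCP to a pose.
- env.movel(position, velocity=0.15, frame=None, guard=None): straight line of the TCP; frame=None keeps the orientation; velocity is the mean speed in m/s. With guard (N) it stops when the force on the tool has changed by that much, and returns True; else False.
- env.set_joints(angles): joint-space move.
- env.release() and env.close_gripper(effort=None): open the fingers fully, or close them until they stop; effort is the grip in N (None keeps the last).
- env.hold(seconds).
- kinematics.ik(position, orientation): joint angles nearest the present ones, or None.
- monitor.sense(): the state.
- eyes.grab_frame(name): name is "scene" or "side" or "wrist"; returns a dict with "frame" (480x640x3 uint8, red, green, blue), "mtx" (3x3 intrinsics, pixels), "view" (4x4, takes a point from world to camera coordinates). Camera axes: x right, y down, z forward; pixel columns grow to the right and rows downward; lengths in m; the calibration is good to about 2 mm. A picture is of the moment at which its call begins. There is no depth.
A pose or a line that the arm cannot do raises env.MotionError and nothing moves.
- job.hand_in(): hands the job in, once; it reports no verdict.
The state is a dict: "clock": time; "joints": joint angles; "qvel": joint speeds; "joint_efforts": joint torques, N m; "position": TCP position; "ee_rot": TCP orientation; "contact_force": force on the tool from outside, world axes, zero at the start; "ft_torque": the same for the moment, N m; "finger_gap": opening from 0.0 (shut) to 1.0 (fully open).
Only numpy, scipy, OpenCV 4.12 (cv2) and the standard library are available. Lean on these libraries where they do the work, as an engineer would, in place of code of your own. Each camera call takes 0.05 s, during which the arm holds its last target.

TASK

Before the next welding batch, try the feeler blade in the gap of every clamp station on the fixture table, sliding it in from the front until it is fully home or jams. When all have been tried, drive down fully, with the mallet, the lock-out pin of each station that took the blade fully (it is worn) and leave the pins of the others standing. Finish with both gauge and mallet standing upright on the plywood tool board; touch stations and pins only with the tools, do not shift the stations, and leave the bottle, tin and steel offcut alone.

Things in the scene. Friction and masses are not known exactly. Their poses are not given: they have to be found in the camera images.
- station_a: Steel clamp station (may be absent), 3.5 kg, standing on the table: base 84 x 66 x 12 mm, two upright lugs (x -35 to 25 mm, tops 50 mm up), a gap between them along x at y +13 mm, open to front and top, floor 12 mm up. Flared cheeks lead in from x -43 mm. Gap is 10 mm wide to x -19 mm; beyond, 3 mm if sound (blade jams), 10 mm if worn (goes in fully); only feeling tells. Origin at table; x to the back, y left, z up.
- flag_a (a joint): Thin brass drag flag in that station's gap, its front face 4 mm behind the lugs' front faces (station x -31 mm) at 0; top 50 mm up. The blade pushes it ahead and it stays where left (0.6 N friction). Value in m towards the back: about 0.012 where the blade jams, about 0.046 where it goes in until its handle meets the cheeks.
- pin_a (a joint): Lock-out pin of that station: round steel head 16 mm across, 10 mm thick, on a stem at station x -5, y -21 mm; head top 68 mm above the table standing up, 54 mm fully down. Value in m downwards: 0 up, 0.014 fully down. It takes about 5 N to drive and stays where it is left.
- station_b: Steel clamp station (may be absent), 3.5 kg, standing on the table: base 84 x 66 x 12 mm, two upright lugs (x -35 to 25 mm, tops 50 mm up), a gap between them along x at y +13 mm, open to front and top, floor 12 mm up. Flared cheeks lead in from x -43 mm. Gap is 10 mm wide to x -19 mm; beyond, 3 mm if sound (blade jams), 10 mm if worn (goes in fully); only feeling tells. Origin at table; x to the back, y left, z up.
- flag_b (a joint): Thin brass drag flag in that station's gap, its front face 4 mm behind the lugs' front faces (station x -31 mm) at 0; top 50 mm up. The blade pushes it ahead and it stays where left (0.6 N friction). Value in m towards the back: about 0.012 where the blade jams, about 0.046 where it goes in until its handle meets the cheeks.
- pin_b (a joint): Lock-out pin of that station: round steel head 16 mm across, 10 mm thick, on a stem at station x -5, y -21 mm; head top 68 mm above the table standing up, 54 mm fully down. Value in m downwards: 0 up, 0.014 fully down. It takes about 5 N to drive and stays where it is left.
- station_c: Steel clamp station (may be absent), 3.5 kg, standing on the table: base 84 x 66 x 12 mm, two upright lugs (x -35 to 25 mm, tops 50 mm up), a gap between them along x at y +13 mm, open to front and top, floor 12 mm up. Flared cheeks lead in from x -43 mm. Gap is 10 mm wide to x -19 mm; beyond, 3 mm if sound (blade jams), 10 mm if worn (goes in fully); only feeling tells. Origin at table; x to the back, y left, z up.
- flag_c (a joint): Thin brass drag flag in that station's gap, its front face 4 mm behind the lugs' front faces (station x -31 mm) at 0; top 50 mm up. The blade pushes it ahead and it stays where left (0.6 N friction). Value in m towards the back: about 0.012 where the blade jams, about 0.046 where it goes in until its handle meets the cheeks.
- pin_c (a joint): Lock-out pin of that station: round steel head 16 mm across, 10 mm thick, on a stem at station x -5, y -21 mm; head top 68 mm above the table standing up, 54 mm fully down. Value in m downwards: 0 up, 0.014 fully down. It takes about 5 N to drive and stays where it is left.
- station_d: Steel clamp station (may be absent), 3.5 kg, standing on the table: base 84 x 66 x 12 mm, two upright lugs (x -35 to 25 mm, tops 50 mm up), a gap between them along x at y +13 mm, open to front and top, floor 12 mm up. Flared cheeks lead in from x -43 mm. Gap is 10 mm wide to x -19 mm; beyond, 3 mm if sound (blade jams), 10 mm if worn (goes in fully); only feeling tells. Origin at table; x to the back, y left, z up.
- flag_d (a joint): Thin brass drag flag in that station's gap, its front face 4 mm behind the lugs' front faces (station x -31 mm) at 0; top 50 mm up. The blade pushes it ahead and it stays where left (0.6 N friction). Value in m towards the back: about 0.012 where the blade jams, about 0.046 where it goes in until its handle meets the cheeks.
- pin_d (a joint): Lock-out pin of that station: round steel head 16 mm across, 10 mm thick, on a stem at station x -5, y -21 mm; head top 68 mm above the table standing up, 54 mm fully down. Value in m downwards: 0 up, 0.014 fully down. It takes about 5 N to drive and stays where it is left.
- station_e: Steel clamp station (may be absent), 3.5 kg, standing on the table: base 84 x 66 x 12 mm, two upright lugs (x -35 to 25 mm, tops 50 mm up), a gap between them along x at y +13 mm, open to front and top, floor 12 mm up. Flared cheeks lead in from x -43 mm. Gap is 10 mm wide to x -19 mm; beyond, 3 mm if sound (blade jams), 10 mm if worn (goes in fully); only feeling tells. Origin at table; x to the back, y left, z up.
- flag_e (a joint): Thin brass drag flag in that station's gap, its front face 4 mm behind the lugs' front faces (station x -31 mm) at 0; top 50 mm up. The blade pushes it ahead and it stays where left (0.6 N friction). Value in m towards the back: about 0.012 where the blade jams, about 0.046 where it goes in until its handle meets the cheeks.
- pin_e (a joint): Lock-out pin of that station: round steel head 16 mm across, 10 mm thick, on a stem at station x -5, y -21 mm; head top 68 mm above the table standing up, 54 mm fully down. Value in m downwards: 0 up, 0.014 fully down. It takes about 5 N to drive and stays where it is left.
- gauge: Feeler gauge, about 0.18 kg, standing on a steel foot 65 x 60 x 6 mm (gauge x -35 to 30 mm): black upright handle block 70 mm long (x), 20 mm wide, its top 48 mm up; steel blade 5 mm thick, 16 mm high, 60 mm long out of the handle's +x end, its centre line 23 mm above the underside and its tip at x 95 mm. Origin at the underside, under the middle of the handle; grip the handle across its 20 mm.
- mallet: Mallet, about 0.25 kg, standing on one face of its black head: head a cylinder 60 mm across and 46 mm high with axis z; wooden handle 18 mm wide and 22 mm high pointing to -x, its axis 25 mm above the underside, reaching 109 mm from the head's axis. Origin at the centre of the head's underside (the striking face).
- board: Thin plywood tool board 140 x 250 mm (x, y), 3 mm thick, fixed to the table in front of the stations. Origin at the centre of its underside, x away from the robot, y left.
- bottle: Bystander: grey plastic bottle 60 mm across, 170 mm high, origin at its underside.
- tin: Bystander: steel tin 76 mm across, 75 mm high, origin at its underside.
- offcut: Bystander: steel angle offcut 30 x 120 x 30 mm, origin at its underside.

How it is judged:
By the outcome, as a careful person would: the job done as asked, in the order asked, and still so for the second after the job is handed in, with the robot touching nothing.
Of station_a, station_b, station_c, station_d, station_e only 3 to 5 are there at a start; the rules pass over those that are not, and their reading is None.
At some moment in a run one of gauge, mallet may be knocked a few centimetres aside while the robot is not near it.
It also fails if it takes over 192 s, if anything falls off the work surface, if the arm or the gripper's body presses on something with over 40 N, if the wrist force passes 120 N, or if a joint passes its speed limit or range.

## Working session

There is one attempt and no reset: what is moved stays moved. The work goes in short steps, each a Python script; the robot and the scene stay as the last script left them, time stands still between calls to the robot, and variables do not carry over. Pictures are saved under pics/ and viewed, and the job is handed in when it is done.

```bash
mkdir -p pics; ls; python3 - <<'E'
from bench import env, kinematics, monitor, eyes, job
import cv2
s=monitor.sense(); print(s)
for n in ["scene","side","wrist"]:
    f=eyes.grab_frame(n); cv2.imwrite(f"pics/{n}0.png",f["frame"][:,:,::-1]); print(n,f["mtx"].tolist(),f["view"].round(4).tolist())
print(env.hold_point_z)
E
```

```text
pics
{'clock': 0.0, 'joints': array([-1.51642519e+00,  3.13458218e-01,  1.49843499e+00, -3.74255204e-05,
        1.33099066e+00, -2.23366892e-01]), 'qvel': array([-4.67014674e-04, -1.37362710e-03,  5.87511578e-05, -1.34653319e-04,
        1.82169126e-03,  1.09830476e-03]), 'joint_efforts': array([ 1.29836826e-04, -4.12269831e+01, -2.59739166e+01, -1.34566571e-04,
        4.09199798e-03, -1.04690400e-05]), 'position': array([ 0.14392667, -0.50462037,  0.23073165]), 'ee_rot': array([ 0.42631304,  0.56470416, -0.42563183,  0.5640957 ]), 'contact_force': array([ 0.00306218, -0.30714792,  0.00089941]), 'ft_torque': array([0.05600386, 0.01121154, 0.03500507]), 'finger_gap': 1.000405213735917}
scene [[483.3582638821108, 0.0, 313.287202887298], [0.0, 483.3582638821108, 239.5340154642677], [0.0, 0.0, 1.0]] [[0.7064, 0.7078, -0.0028, -0.4176], [0.4919, -0.4938, -0.7171, -0.2533], [-0.5089, 0.5052, -0.697, 1.3808], [0.0, 0.0, 0.0, 1.0]]
side [[503.4039247515823, 0.0, 313.4980951454514], [0.0, 503.4039247515823, 238.37524001601784], [0.0, 0.0, 1.0]] [[-0.7235, -0.6902, -0.0134, 0.4209], [-0.4778, 0.5146, -0.712, 0.3423], [0.4983, -0.5087, -0.7021, 0.8884], [0.0, 0.0, 0.0, 1.0]]
wrist [[372.42720139444987, 0.0, 316.17933644436886], [0.0, 372.42720139444987, 236.77641562377335], [0.0, 0.0, 1.0]] [[0.2755, -0.9613, -0.0009, -0.525], [-0.9215, -0.2644, 0.2845, -0.0377], [-0.2738, -0.0775, -0.9587, 0.3788], [0.0, 0.0, 0.0, 1.0]]
0.0187
```

View pics/scene0.png

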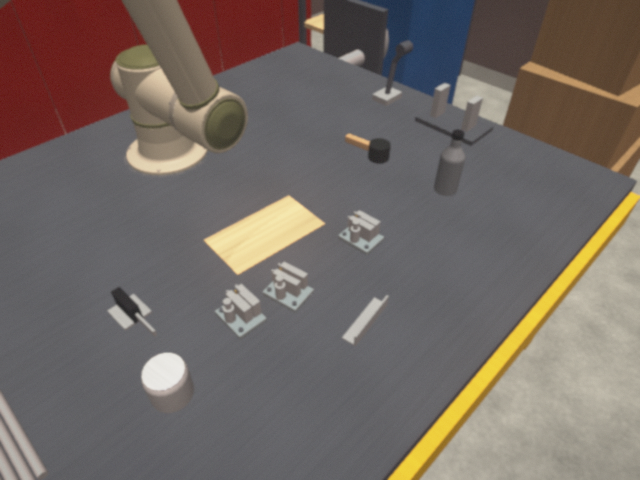

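View pics/side0.png

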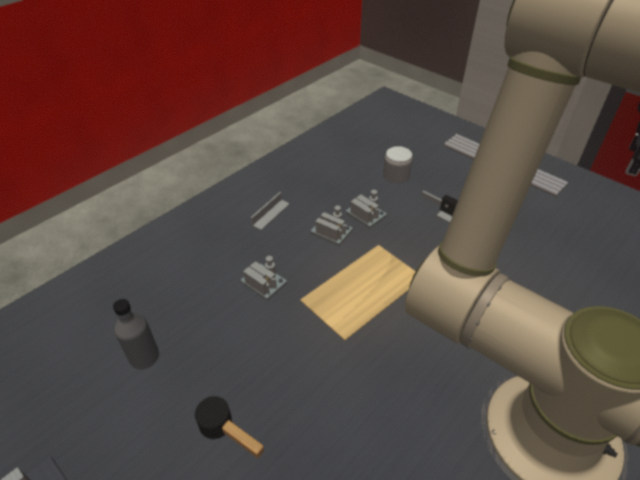

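View pics/wrist0.png

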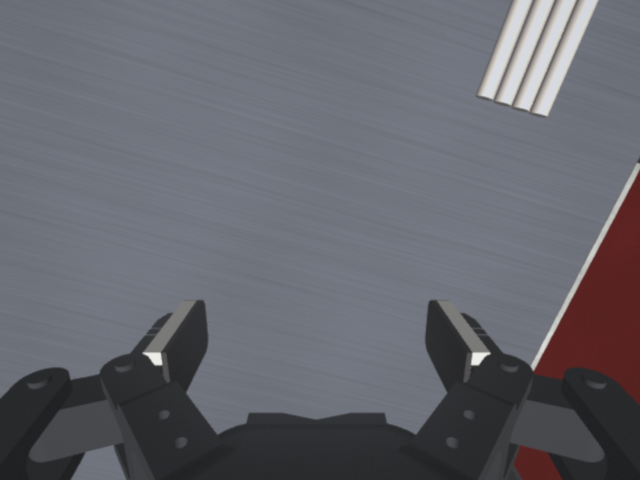

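The scene and side views show three stations (scene ≈(240,310), (288,286), (361,231)). The board is at (265,232), the gauge at (127,303) and the mallet at (370,147). The bottle, tin and offcut are clear of them.

```bash
cat > h.py <<'E'
from bench import env, kinematics, monitor, eyes, job
import cv2, numpy as np
from scipy.spatial.transform import Rotation as R
def down(yaw):
    # tool x = -z world; tool z (jaw dir) = horizontal at angle yaw
    x=np.array([0,0,-1.]); z=np.array([np.cos(yaw),np.sin(yaw),0]); y=np.cross(z,x)
    return R.from_matrix(np.stack([x,y,z],1)).as_quat()
def snap(n,fn=None,crop=None,k=1):
    f=eyes.grab_frame(n)
    if fn: 
        np.savez(f"pics/{fn}.npz",**{a:np.array(f[a]) for a in("frame","mtx","view")})
        im=f["frame"][:,:,::-1]
        if crop: x0,y0,x1,y1=crop; im=cv2.resize(im[y0:y1,x0:x1],None,fx=k,fy=k,interpolation=cv2.INTER_CUBIC)
        cv2.imwrite(f"pics/{fn}.png",im)
    return f
def load(fn): return dict(np.load(f"pics/{fn}.npz"))
def w(f,u,v,z=0.):
    V=f["view"];Rm=V[:3,:3];t=V[:3,3];c=-Rm.T@t
    d=Rm.T@np.linalg.inv(f["mtx"])@np.array([u,v,1.])
    return c+d*(z-c[2])/d[2]
def px(f,p):
    V=f["view"];q=f["mtx"]@(V[:3,:3]@np.asarray(p)+V[:3,3]);return q[:2]/q[2]
E
python3 - <<'E'
from h import *
f=snap("scene","s1"); g=snap("side","d1"); wr=snap("wrist","w1")
V=wr["view"];c=-V[:3,:3].T@V[:3,3]; s=monitor.sense()
M=R.from_quat(s["ee_rot"]).as_matrix(); print("cam in tool",M.T@(c-s["position"]), "axis", (M.T@V[:3,:3].T).round(3).tolist())
print(M.round(2).tolist())
for n,u,v,z in [("st1",240,315,.006),("st2",288,291,.006),("st3",361,236,.006),("gauge",125,298,.04),("gfoot",130,311,.003),("tip",152,330,.023),("mal",379,144,.046),("malend",347,137,.025),("bot",447,190,0),("tin",172,395,0),("off",366,322,.0)]:
    print(n,w(f,u,v,z).round(3))
for u,v in [(205,237),(290,198),(325,223),(240,268)]: print("board",w(f,u,v,.003).round(3))
E
python3 - <<'E'
import sys; sys.path.insert(0,'.')
from h import *
g=load("d1");im=g["frame"][:,:,::-1]
cv2.imwrite("pics/dcrop.png",cv2.resize(im[160:320,200:420],None,fx=3.5,fy=3.5,interpolation=cv2.INTER_CUBIC))
im=load("s1")["frame"][:,:,::-1]
cv2.imwrite("pics/scrop.png",cv2.resize(im[190:350,190:410],None,fx=3.5,fy=3.5,interpolation=cv2.INTER_CUBIC))
E
```

```text
cam in tool [-0.14256856  0.0723292   0.0002811 ] axis [[-0.0, -0.285, 0.959], [0.001, -0.959, -0.285], [1.0, 0.001, 0.0]]
[[0.0, 0.96, 0.27], [0.0, 0.27, -0.96], [-1.0, 0.0, -0.0]]
st1 [ 0.606 -0.22   0.006]
st2 [ 0.629 -0.111  0.006]
st3 [0.627 0.12  0.006]
gauge [ 0.438 -0.367  0.04 ]
gfoot [ 0.441 -0.369  0.003]
tip [ 0.528 -0.366  0.023]
mal [0.449 0.396 0.046]
malend [0.342 0.386 0.025]
bot [0.668 0.411 0.   ]
tin [ 0.654 -0.41   0.   ]
off [ 0.791 -0.053  0.   ]
board [ 0.371 -0.136  0.003]
board [0.407 0.101 0.003]
board [0.535 0.096 0.003]
board [ 0.505 -0.139  0.003]
```

View pics/dcrop.png

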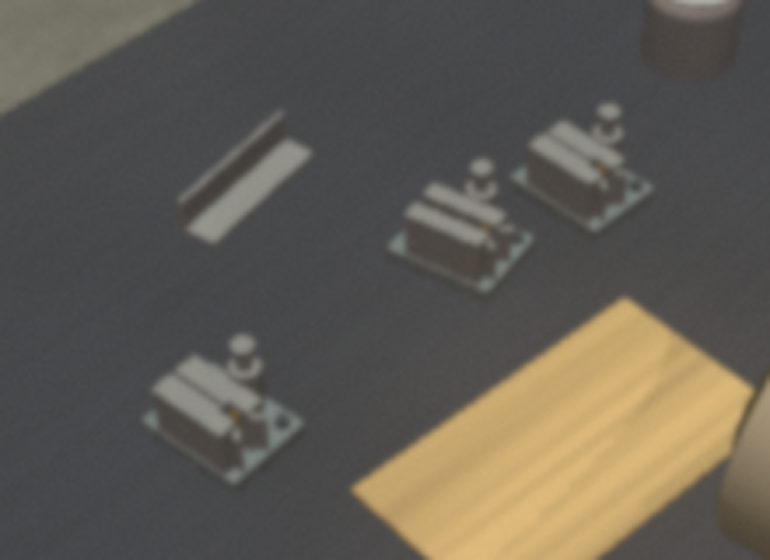

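View pics/scrop.png

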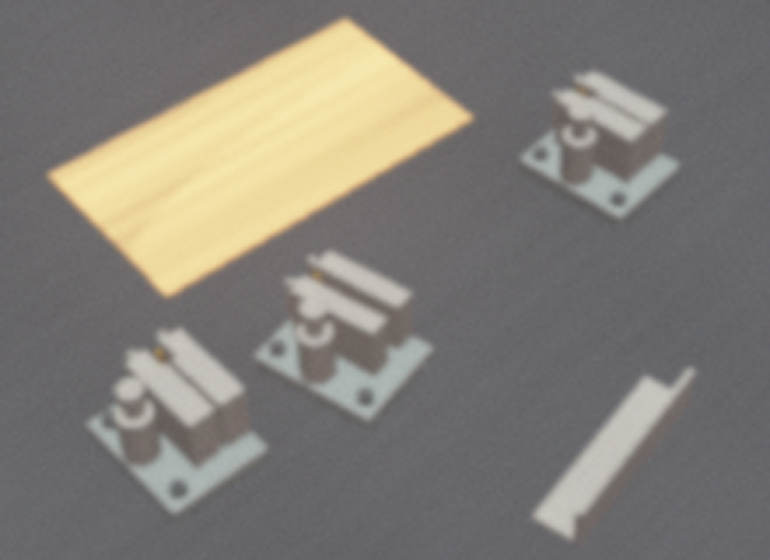

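```bash
python3 - <<'E'
from h import *
for yaw in (np.pi/2,-np.pi/2):
    for p in [(.4,-.37,.15),(.55,-.165,.15),(.57,.12,.15),(.45,.396,.15),(.63,.1,.08)]:
        q=kinematics.ik(np.array(p),down(yaw)); print(yaw,p,None if q is None else np.round(q,2))
env.reach([.40,-.33,.2],down(np.pi/2)); snap("wrist","wg")
env.reach([.55,-.165,.16],down(np.pi/2)); snap("wrist","w12")
env.reach([.55,.12,.16],down(np.pi/2)); snap("wrist","w3")
print(monitor.sense()["clock"])
E
```

```text
1.5707963267948966 (0.4, -0.37, 0.15) [-0.96  0.43  1.55 -0.    1.16 -2.53]
1.5707963267948966 (0.55, -0.165, 0.15) [-0.5   0.49  1.46 -0.    1.19 -2.07]
1.5707963267948966 (0.57, 0.12, 0.15) [ 0.01  0.51  1.43 -0.    1.2  -1.56]
1.5707963267948966 (0.45, 0.396, 0.15) [ 0.53  0.54  1.37 -0.    1.22 -1.04]
1.5707963267948966 (0.63, 0.1, 0.08) [-0.03  0.7   1.3  -0.    1.14 -1.6 ]
-1.5707963267948966 (0.4, -0.37, 0.15) [-0.96  0.43  1.55 -0.    1.16  0.61]
-1.5707963267948966 (0.55, -0.165, 0.15) [-0.5   0.49  1.46 -0.    1.19  1.08]
-1.5707963267948966 (0.57, 0.12, 0.15) [ 0.01  0.51  1.43 -0.    1.2   1.58]
-1.5707963267948966 (0.45, 0.396, 0.15) [ 0.53  0.54  1.37 -0.    1.22  2.1 ]
-1.5707963267948966 (0.63, 0.1, 0.08) [-0.03  0.7   1.3  -0.    1.14  1.54]
4.4083
```

View pics/wg.png

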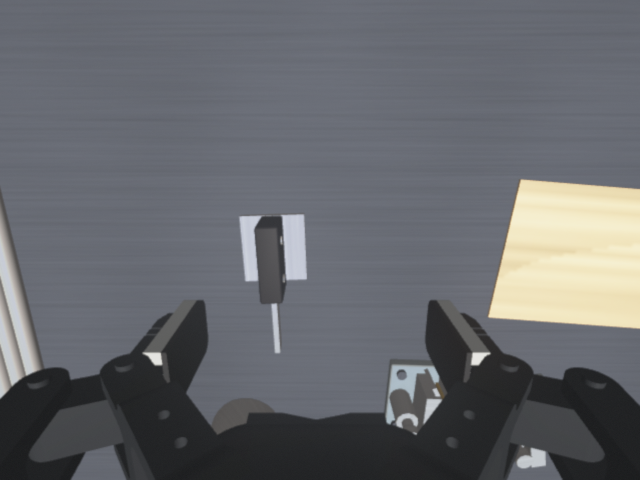

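View pics/w12.png

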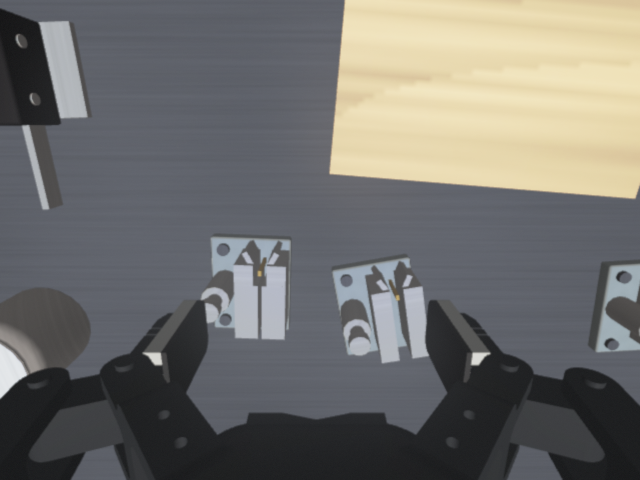

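View pics/w3.png

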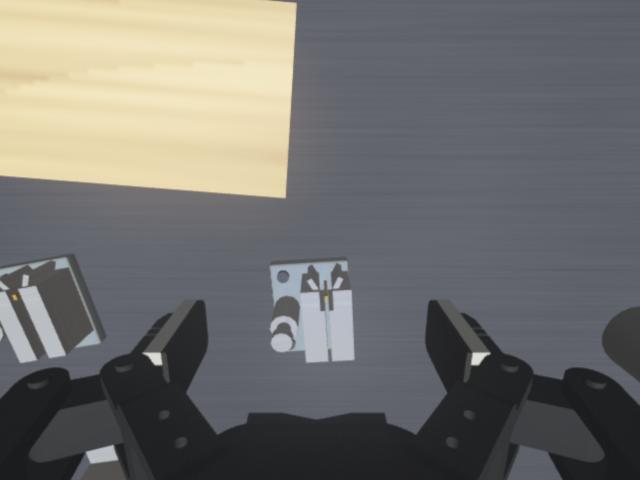

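```bash
python3 - <<'E'
from h import *
def c(fn,x0,y0,x1,y1,k,o):
    im=load(fn)["frame"][:,:,::-1][y0:y1,x0:x1]; cv2.imwrite(f"pics/{o}.png",cv2.resize(im,None,fx=k,fy=k,interpolation=cv2.INTER_CUBIC))
c("w12",195,225,445,370,3.2,"c12"); c("w3",255,245,375,375,4.5,"c3"); c("wg",230,205,320,365,3.7,"cg")
E
```

```text
(no output)
```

View pics/c12.png

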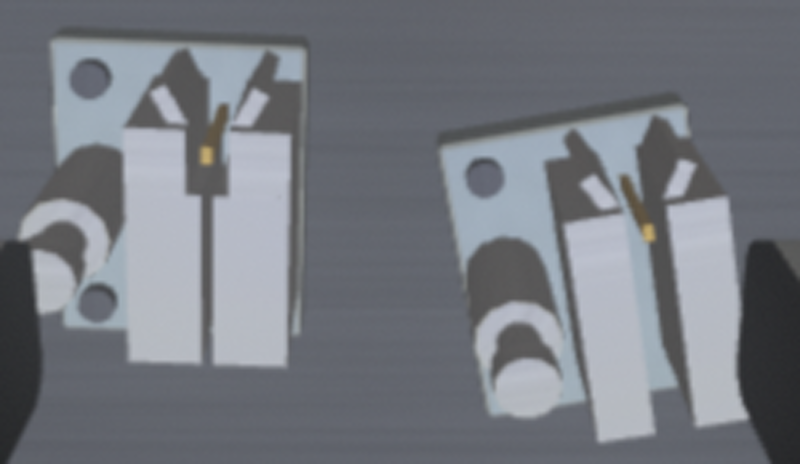

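View pics/c3.png

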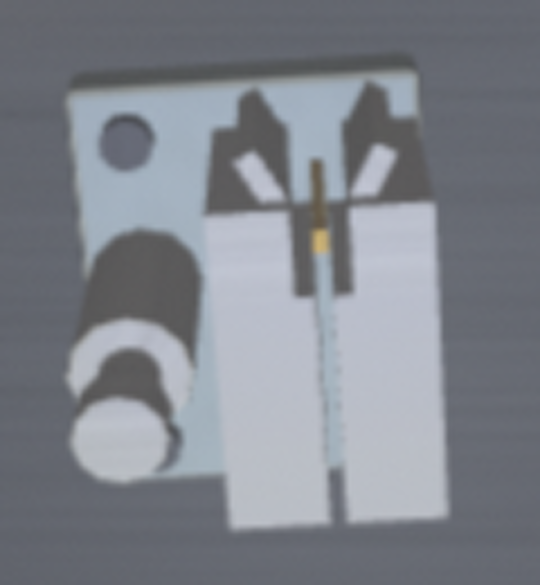

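View pics/cg.png

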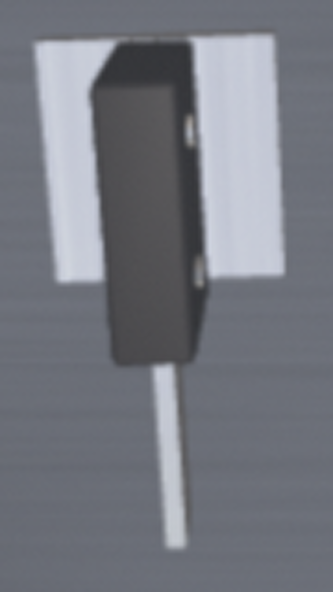

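```bash
cat >> h.py <<'E'
from scipy.optimize import least_squares
def fit(f,pts,guess,o=(0,0),k=1,z0=0.):
    L=np.array([p[0] for p in pts],float)/1000; U=np.array([p[1] for p in pts],float)/k+np.array(o)
    def res(q):
        c,s=np.cos(q[2]),np.sin(q[2]); P=np.stack([q[0]+c*L[:,0]-s*L[:,1],q[1]+s*L[:,0]+c*L[:,1],L[:,2]+z0],1)
        return (np.array([px(f,p) for p in P])-U).ravel()
    r=least_squares(res,[*guess]); return r.x, r.fun.reshape(-1,2)
E
python3 - <<'E'
from h import *
f=load("w12")
S=[("st1",f,[((-42,-33,12),(52,38)),((-42,33,12),(306,47)),((-35,13,50),(208,130)),((25,13,50),(207.5,363.5))],(.606,-.22,0),(195,225),3.2),
("st2",f,[((-42,-33,12),(440,146)),((-42,33,12),(685,105)),((42,-33,12),(490,415)),((-35,13,50),(646,208.5)),((25,13,50),(674,429)),((-5,-21,68),(528,385))],(.629,-.111,0),(195,225),3.2),
("st3",load("w3"),[((-42,-33,12),(70,92)),((-42,33,12),(415,72)),((-35,13,50),(320,207)),((25,13,50),(338.5,522.5)),((-5,-21,68),(120,440))],(.629,.12,0),(255,245),4.5),
("gauge",load("wg"),[((-35,-10,48),(93,90)),((-35,10,48),(175,85)),((35,-10,48),(113,362)),((35,10,48),(187,362)),((-35,-30,6),(34,40)),((-35,30,6),(274,33)),((30,-30,6),(57,283)),((30,30,6),(285,273)),((95,-2.5,31),(165,548)),((95,2.5,31),(187,547))],(.438,-.367,0),(230,205),3.7)]
for n,F,p,g,o,k in S:
    x,r=fit(F,p,g,o,k); print(n,x.round(4),np.degrees(x[2]).round(2),r.round(1).tolist())
E
```

```text
st1 [ 0.6078 -0.2217 -0.0456] -2.61 [[-0.8, 0.7], [0.7, 1.4], [0.1, -0.9], [0.0, -1.1]]
st2 [ 0.6293 -0.1133  0.1787] 10.24 [[-0.6, 0.7], [1.3, 0.4], [-0.8, 2.1], [-0.0, -1.2], [0.1, -1.0], [-0.1, -0.5]]
st3 [0.6302 0.1149 0.0617] 3.54 [[-1.1, 1.2], [1.3, 1.0], [-0.1, -0.5], [-0.0, -0.7], [-0.0, -0.8]]
gauge [ 0.4416 -0.3708  0.0304] 1.74 [[-1.5, -1.9], [0.7, -1.3], [-0.7, 1.9], [2.2, 1.3], [0.2, 0.4], [-0.1, 0.4], [-0.1, -0.6], [-0.4, 0.4], [0.2, -0.2], [-0.6, -0.1]]
```

```bash
cat >> h.py <<'E'
ST={"st1":(.6078,-.2217,-.0456),"st2":(.6293,-.1133,.1787),"st3":(.6302,.1149,.0617)}
def loc(p,x,y):
    c,s=np.cos(p[2]),np.sin(p[2]); return np.array([p[0]+c*x-s*y,p[1]+s*x+c*y])
def F(): 
    s=monitor.sense(); return s["contact_force"].round(2),s["position"].round(4),round(float(s["finger_gap"]),3),round(s["clock"],1)
E
python3 - <<'E'
from h import *
g=(.4416,-.3708,.0304); q=down(g[2]+np.pi/2)
env.reach([g[0],g[1],.13],q); snap("wrist","wg2")
env.movel([g[0],g[1],.018],velocity=.1,guard=10); print(F())
env.close_gripper(60); print(F())
env.movel([g[0],g[1],.10]); print(F()); snap("wrist","wg3")
E
```

```text
(array([-0.22,  0.31,  1.  ]), array([ 0.4419, -0.3711,  0.0186]), 1.003, 7.5)
(array([ 1.38, -0.02,  1.98]), array([ 0.4417, -0.371 ,  0.0182]), 0.224, 8.2)
(array([ 0.46,  0.74, -1.67]), array([ 0.4412, -0.3703,  0.099 ]), 0.224, 8.9)
```

View pics/wg3.png

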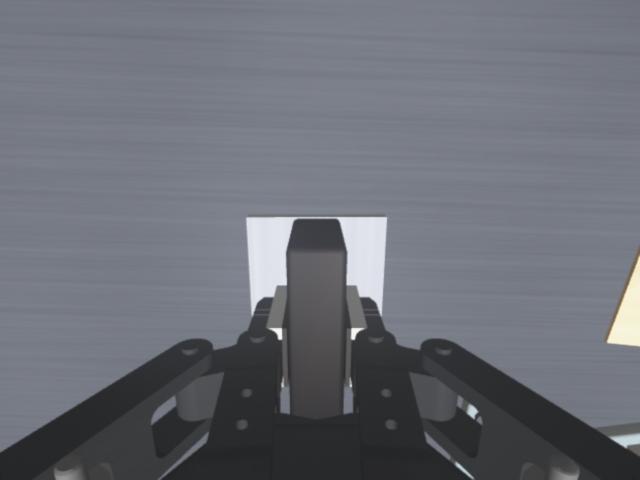

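```bash
python3 - <<'E'
from h import *
f=load("wg3")
x,r=fit(f,[((-35,-10,48),(287,250)),((-35,10,48),(346,250)),((-35,-30,6),(247,216)),((-35,30,6),(386,216))],(.441,-.37,.03),z0=.081)
s=monitor.sense(); print(x,r.round(1).tolist(),s["position"])
# go to pre-insert st1
p=ST["st1"]; a=loc(p,-158,13); q=down(p[2]+np.pi/2)
env.reach([*a,.10],q); env.movel([*a,.022],velocity=.1); print(F())
snap("wrist","wp1");snap("scene","sp1",(190,230,330,340),5.5);snap("side","dp1",(310,160,450,270),5.5)
E
```

```text
[ 0.44106182 -0.37048883  0.03146074] [[-1.8, -1.2], [2.0, -1.2], [-1.0, 1.7], [0.7, 1.7]] [ 0.44114799 -0.37023107  0.09867582]Traceback (most recent call last):
  File "<stdin>", line 7, in <module>
bench.MotionError: the arm cannot take that pose within its joint ranges
```

```bash
python3 - <<'E'
from h import *
for n,p in ST.items():
  for yy in (np.pi/2,-np.pi/2):
    for x in (-158,-78):
      for z in (.1,.022):
        a=loc(p,x,13); q=kinematics.ik(np.array([*a,z]),down(p[2]+yy)); print(n,yy>0,x,z,a.round(3),None if q is None else q.round(2))
E
```

```text
st1 True -158 0.1 [-156.635   19.967] None
st1 True -158 0.022 [-156.635   19.967] None
st1 True -78 0.1 [-76.719  16.32 ] None
st1 True -78 0.022 [-76.719  16.32 ] None
st1 False -158 0.1 [-156.635   19.967] None
st1 False -158 0.022 [-156.635   19.967] None
st1 False -78 0.1 [-76.719  16.32 ] None
st1 False -78 0.022 [-76.719  16.32 ] None
st2 True -158 0.1 [-157.165  -15.405] None
st2 True -158 0.022 [-157.165  -15.405] None
st2 True -78 0.1 [-78.439  -1.185] None
st2 True -78 0.022 [-78.439  -1.185] None
st2 False -158 0.1 [-157.165  -15.405] None
st2 False -158 0.022 [-157.165  -15.405] None
st2 False -78 0.1 [-78.439  -1.185] None
st2 False -78 0.022 [-78.439  -1.185] None
st3 True -158 0.1 [-157.871    3.348] None
st3 True -158 0.022 [-157.871    3.348] None
st3 True -78 0.1 [-78.023   8.281] None
st3 True -78 0.022 [-78.023   8.281] None
st3 False -158 0.1 [-157.871    3.348] None
st3 False -158 0.022 [-157.871    3.348] None
st3 False -78 0.1 [-78.023   8.281] None
st3 False -78 0.022 [-78.023   8.281] None
```

```bash
sed -i 's/^def loc(p,x,y):/def loc(p,x,y):\n    x,y=x\/1000,y\/1000/' h.py; python3 - <<'E'
from h import *
p=ST["st1"]; a=loc(p,-158,13); q=down(p[2]+np.pi/2); print(a)
env.reach([*a,.10],q); env.movel([*a,.025],velocity=.1); print(F())
snap("wrist","wp1");snap("scene","sp1",(190,230,330,340),5.5);snap("side","dp1",(310,160,450,270),5.5)
E
```

```text
[ 0.45055684 -0.20151121]
(array([ 0.27,  0.7 , -0.93]), array([ 0.4509, -0.2019,  0.0255]), 0.222, 10.5)
```

View pics/sp1.png

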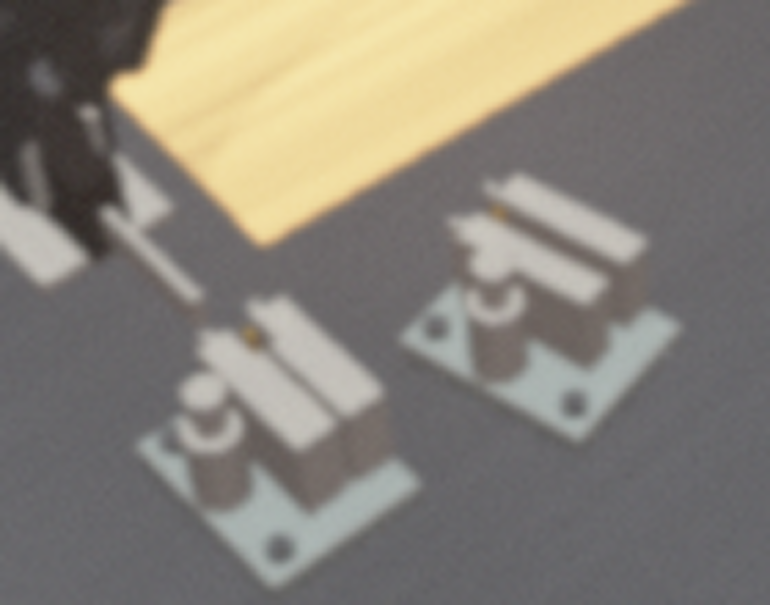

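View pics/dp1.png

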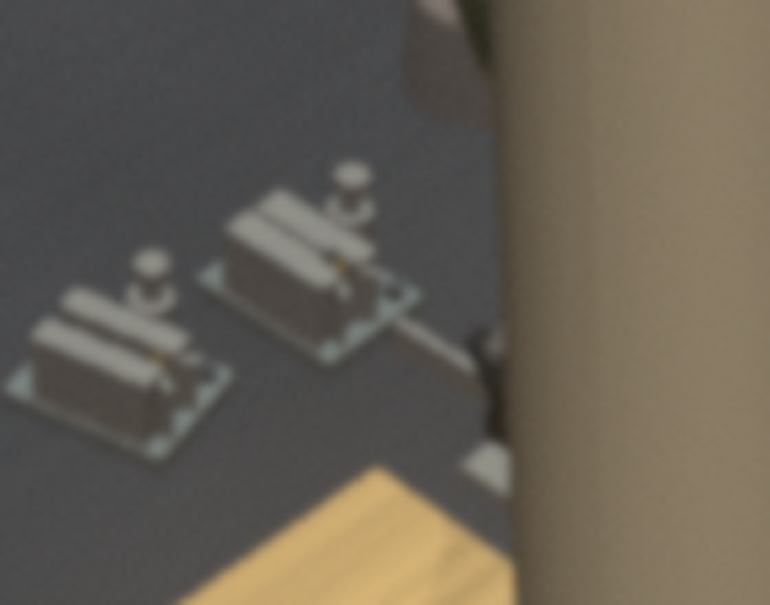

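View pics/wp1.png

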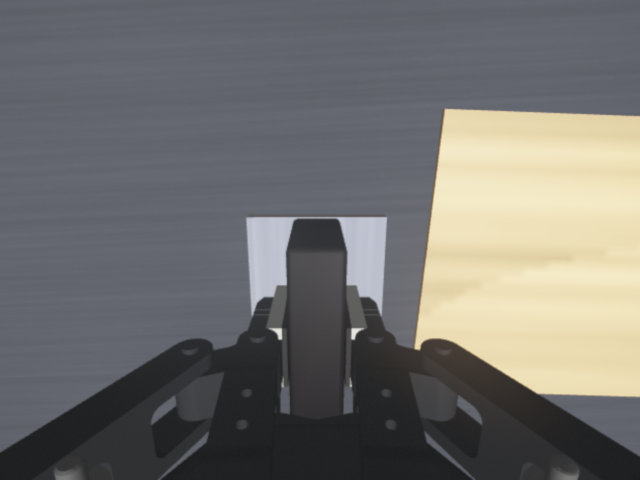

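```bash
python3 - <<'E'
from h import *
s=monitor.sense();P=s["position"]
for cam,o in (("scene",(190,230)),("side",(310,160))):
    f=load({"scene":"sp1","side":"dp1"}[cam])
    for n,p in ST.items():
        for l in [(-42,-33,12),(-42,33,12),(42,-33,12),(-35,13,50),(25,13,50),(-31,13,50),(-5,-21,68)]:
            u=(px(f,[*loc(p,*l[:2]),l[2]/1000])-o)*5.5; print(cam,n,l,u.round(0))
    g=(P[0],P[1],ST["st1"][2])
    for l in [(35,0,31),(95,0,31)]: print("blade",((px(f,[*loc(g,*l[:2]),l[2]/1000+.0075])-o)*5.5).round(0))
E
```

```text
scene st1 (-42, -33, 12) [129. 442.]
scene st1 (-42, 33, 12) [278. 346.]
scene st1 (42, -33, 12) [267. 587.]
scene st1 (-35, 13, 50) [232. 319.]
scene st1 (25, 13, 50) [334. 417.]
scene st1 (-31, 13, 50) [239. 325.]
scene st1 (-5, -21, 68) [196. 387.]
scene st2 (-42, -33, 12) [393. 336.]
scene st2 (-42, 33, 12) [501. 228.]
scene st2 (42, -33, 12) [574. 438.]
scene st2 (-35, 13, 50) [478. 200.]
scene st2 (25, 13, 50) [608. 269.]
scene st2 (-31, 13, 50) [486. 205.]
scene st2 (-5, -21, 68) [483. 259.]
scene st3 (-42, -33, 12) [811.  27.]
scene st3 (-42, 33, 12) [908. -52.]
scene st3 (42, -33, 12) [972. 122.]
scene st3 (-35, 13, 50) [897. -89.]
scene st3 (25, 13, 50) [1014.  -25.]
scene st3 (-31, 13, 50) [905. -85.]
scene st3 (-5, -21, 68) [906. -48.]
blade [100. 207.]
blade [191. 297.]
side st1 (-42, -33, 12) [420. 289.]
side st1 (-42, 33, 12) [326. 357.]
side st1 (42, -33, 12) [287. 207.]
side st1 (-35, 13, 50) [349. 267.]
side st1 (25, 13, 50) [251. 205.]
side st1 (-31, 13, 50) [343. 262.]
side st1 (-5, -21, 68) [352. 172.]
side st2 (-42, -33, 12) [233. 367.]
side st2 (-42, 33, 12) [157. 454.]
side st2 (42, -33, 12) [ 77. 301.]
side st2 (-35, 13, 50) [169. 359.]
side st2 (25, 13, 50) [ 53. 309.]
side st2 (-31, 13, 50) [161. 355.]
side st2 (-5, -21, 68) [152. 260.]
side st3 (-42, -33, 12) [-130.  657.]
side st3 (-42, 33, 12) [-242.  755.]
side st3 (42, -33, 12) [-277.  561.]
side st3 (-35, 13, 50) [-227.  654.]
side st3 (25, 13, 50) [-335.  582.]
side st3 (-31, 13, 50) [-235.  649.]
side st3 (-5, -21, 68) [-226.  538.]
blade [499. 381.]
blade [394. 315.]
```

```bash
cat >> h.py <<'E'
def insert(n,z=.025,G=4.,dy=0.):
    p=ST[n]; e=np.array([np.cos(p[2]),np.sin(p[2])])
    f0=F(); print("pre",f0)
    hit=env.movel([*loc(p,-78+3,13+dy),z],velocity=.025,guard=G)
    s=monitor.sense(); d=(s["position"][:2]-np.array(p[:2]))@e; lat=(s["position"][:2]-np.array(p[:2]))@np.array([-e[1],e[0]])
    print("hit",hit,"gauge origin st x",d*1000,"tip",d*1000+95,"lat",lat*1000,F())
E
python3 - <<'E'
from h import *
insert("st1"); snap("scene","si1",(190,230,330,340),5.5);snap("side","di1",(310,160,450,270),5.5)
E
```

```text
pre (array([ 0.18,  0.26, -1.83]), array([ 0.4508, -0.2017,  0.0256]), 0.222, 10.7)
hit True gauge origin st x -113.18703839816246 tip -18.187038398162457 lat 13.30166558447722 (array([-0.21, -0.68, -1.15]), array([ 0.4953, -0.2033,  0.0244]), 0.22, 12.5)
```

View pics/si1.png

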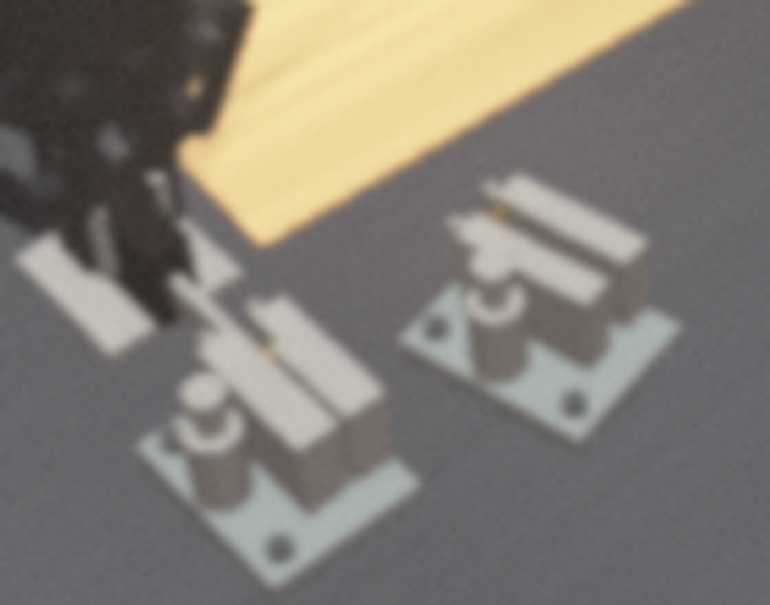

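```bash
python3 - <<'E'
from h import *
env.hold(.3); print(F()); insert("st1",G=5); env.hold(.2); print(F())
p=ST["st1"]; env.movel([*loc(p,-160,13),.025],velocity=.1); env.movel([*loc(p,-170,13),.10]); print(F())
p=ST["st2"]; env.reach([*loc(p,-160,13),.10],down(p[2]+np.pi/2)); env.movel([*loc(p,-155,13),.025],velocity=.1); print(F())
insert("st2"); snap("scene","si2",(190,230,330,340),5.5);snap("side","di2",(290,160,430,270),5.5)
E
```

```text
(array([ 0.38, -1.32, -1.43]), array([ 0.4949, -0.2032,  0.0243]), 0.226, 12.9)
pre (array([ 0.38, -1.32, -1.43]), array([ 0.4949, -0.2032,  0.0243]), 0.226, 12.9)
hit True gauge origin st x -113.23727799989665 tip -18.237277999896648 lat 13.649790803278227 (array([-0.71,  0.56, -1.5 ]), array([ 0.4953, -0.2029,  0.0237]), 0.223, 13.3)
(array([-0.17, -0.21, -2.05]), array([ 0.495 , -0.2027,  0.0234]), 0.222, 13.5)
(array([ 0.56, -0.03, -1.32]), array([ 0.4385, -0.2007,  0.0994]), 0.224, 14.7)
(array([ 0.32, -0.55, -1.13]), array([ 0.4747, -0.1284,  0.0255]), 0.228, 16.1)
pre (array([ 0.32, -0.55, -1.13]), array([ 0.4747, -0.1284,  0.0255]), 0.228, 16.1)
hit True gauge origin st x -78.10750986018856 tip 16.892490139811443 lat 13.27349791186991 (array([ 0.32,  0.18, -1.77]), array([ 0.5501, -0.1141,  0.0244]), 0.224, 18.8)
```

View pics/si2.png

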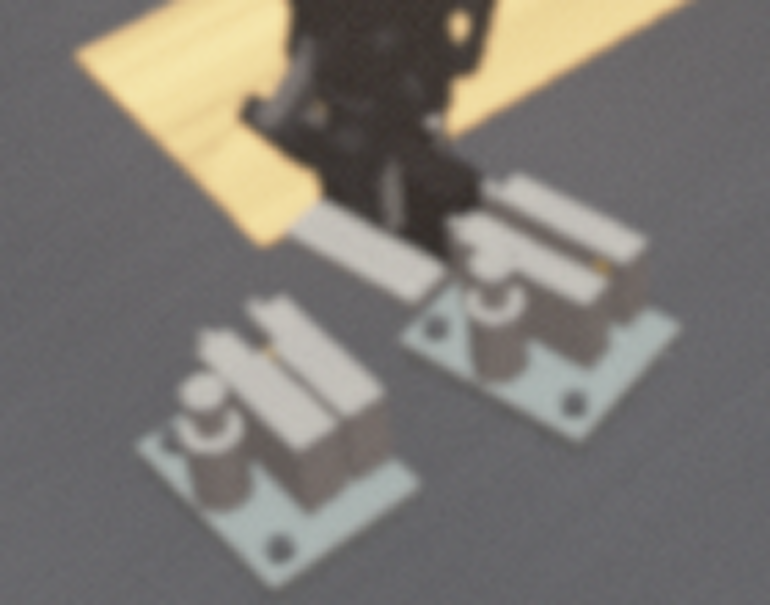

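View pics/di2.png

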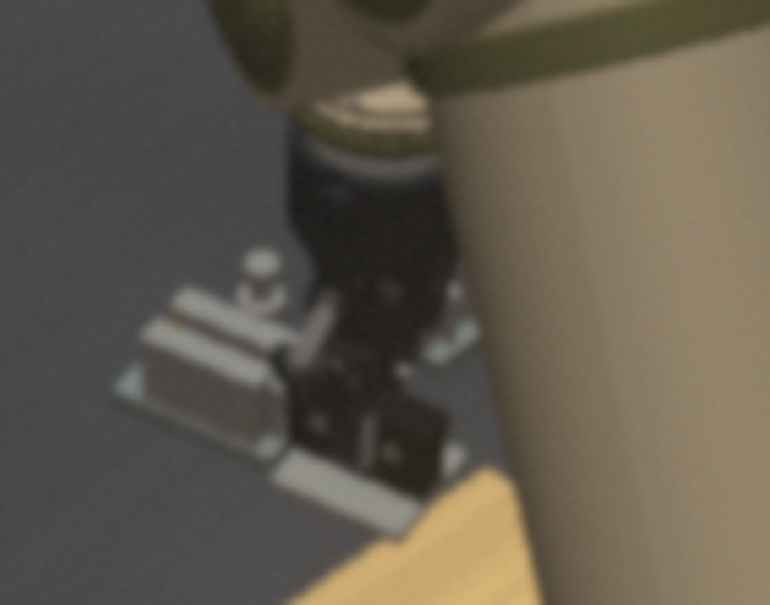

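Station 1 jammed: the tip stopped at station x ≈ −18 mm and the flag moved only to (270,351). Station 2 took the blade fully: the tip reached +17 mm, the flag is at the rear (601,266), and the base corners haven't moved. Station 3 is next.

```bash
python3 - <<'E'
from h import *
p=ST["st2"]; env.movel([*loc(p,-158,13),.025],velocity=.1); env.movel([*loc(p,-165,13),.10]); print(F())
p=ST["st3"]; env.reach([*loc(p,-160,13),.10],down(p[2]+np.pi/2)); env.movel([*loc(p,-155,13),.025],velocity=.1); print(F())
insert("st3"); snap("scene","si3",(300,170,440,280),5.5)
env.hold(.2); insert("st3",G=5); env.hold(.2); print(F())
snap("scene","si3b",(300,170,440,280),5.5)
E
```

```text
(array([ 0.  , -0.36, -2.03]), array([ 0.4644, -0.1296,  0.0993]), 0.225, 20.5)
(array([ 0.03, -0.87, -1.22]), array([0.4751, 0.1182, 0.0255]), 0.224, 22.4)
pre (array([ 0.03, -0.87, -1.22]), array([0.4751, 0.1182, 0.0255]), 0.224, 22.4)
hit True gauge origin st x -113.51586991785027 tip -18.515869917850267 lat 13.065124302674393 (array([ 0.01,  0.31, -2.14]), array([0.5161, 0.1209, 0.0243]), 0.226, 24.1)
pre (array([-0.49, -0.14, -1.15]), array([0.5157, 0.1209, 0.0242]), 0.223, 24.4)
hit True gauge origin st x -113.64395981152505 tip -18.64395981152505 lat 13.119463098457317 (array([-0.34,  0.03, -2.12]), array([0.516 , 0.121 , 0.0236]), 0.22, 24.8)
(array([-0.41, -0.52, -1.62]), array([0.5157, 0.121 , 0.0233]), 0.222, 25.0)
```

View pics/si3b.png

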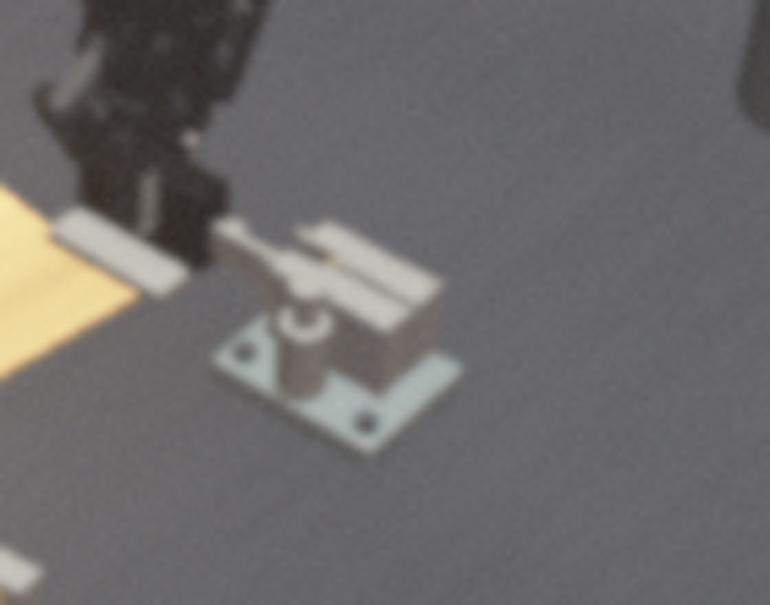

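```bash
python3 - <<'E'
from h import *
f=load("w12"); print(w(f,330,174,.003)); f=load("w3"); print(w(f,286,198,.003),w(f,296,3,.003)); f=load("wp1"); print(w(f,444,109,.003),w(f,408,395,.003))
p=ST["st3"]; env.movel([*loc(p,-158,13),.025],velocity=.1); env.movel([*loc(p,-165,13),.10]); print(F())
t=[.44,-.075]; q=down(np.pi/2)
env.reach([*t,.10],q); env.movel([*t,.026],velocity=.1); 
print(env.movel([*t,.016],velocity=.02,guard=4),F())
env.release(); env.movel([*t,.14]); print(F()); snap("wrist","wgp"); snap("scene","sc4"); snap("side","sd4")
E
```

```text
[ 0.51389297 -0.1554164   0.003     ]
[0.53403492 0.09379542 0.003     ] [0.39445166 0.10411034 0.003     ]
[ 0.37387032 -0.14506811  0.003     ] [ 0.51690691 -0.15640193  0.003     ]
(array([-0.48,  0.32, -2.39]), array([0.4645, 0.1177, 0.0993]), 0.224, 26.3)
True (array([-0.32, -0.17,  6.17]), array([ 0.4404, -0.0752,  0.0212]), 0.229, 28.3)
(array([ 0.2 , -0.47,  0.31]), array([ 0.4396, -0.0748,  0.1392]), 1.0, 29.9)
```

View pics/wgp.png

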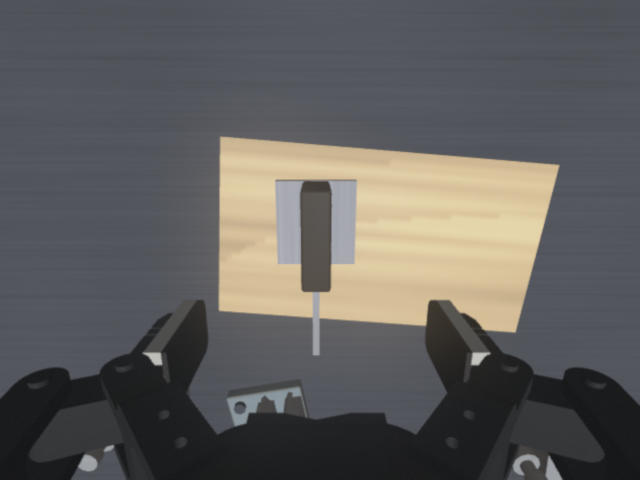

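View pics/sc4.png

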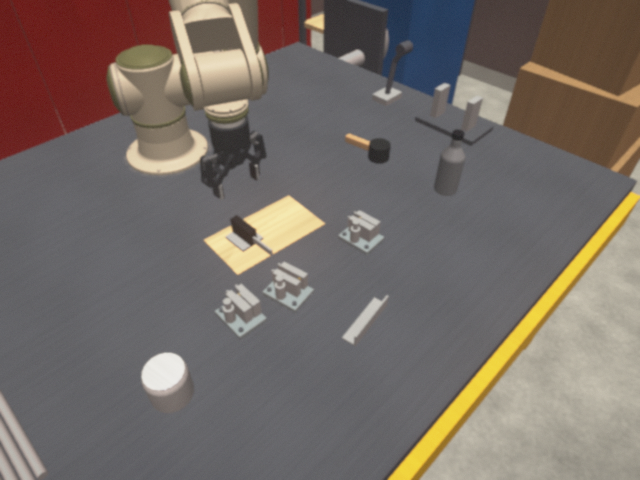

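Station 3 jammed as well. The gauge stands on the board at wrist pixel (316,235), and the mallet is still at scene pixel (375,148).

```bash
python3 - <<'E'
from h import *
env.reach([.40,.38,.2],down(np.pi/2)); snap("wrist","wm"); print(F())
E
```

```text
(array([0.51, 1.08, 0.47]), array([0.4006, 0.3792, 0.1999]), 0.999, 31.8)
```

View pics/wm.png

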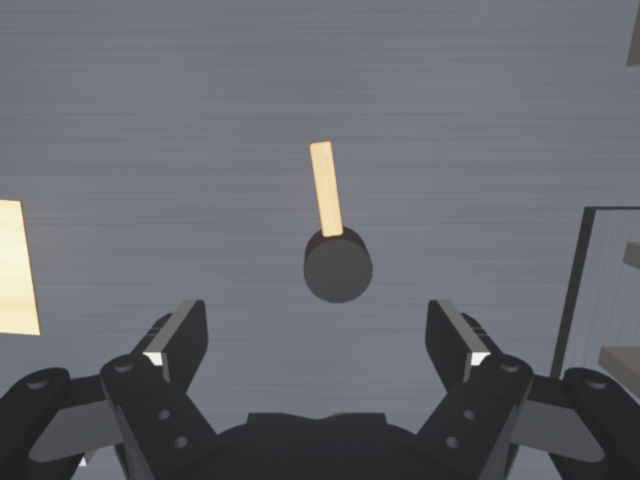

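```bash
python3 - <<'E'
from h import *
f=load("wm"); c=w(f,338,268,.046); e=w(f,320,143,.036); print(c,e,np.linalg.norm(c[:2]-e[:2]))
yaw=np.arctan2(*(c-e)[[1,0]]); print(yaw)
q=down(yaw+np.pi/2); env.reach([c[0],c[1],.12],q); snap("wrist","wm2"); print(F())
E
```

```text
[0.44386243 0.39749172 0.046     ] [0.34094597 0.38193262 0.036     ] 0.10408594313109479
0.15004552910220276
(array([ 0.02,  0.7 , -0.15]), array([0.4441, 0.3975, 0.1217]), 1.001, 32.3)
```

View pics/wm2.png

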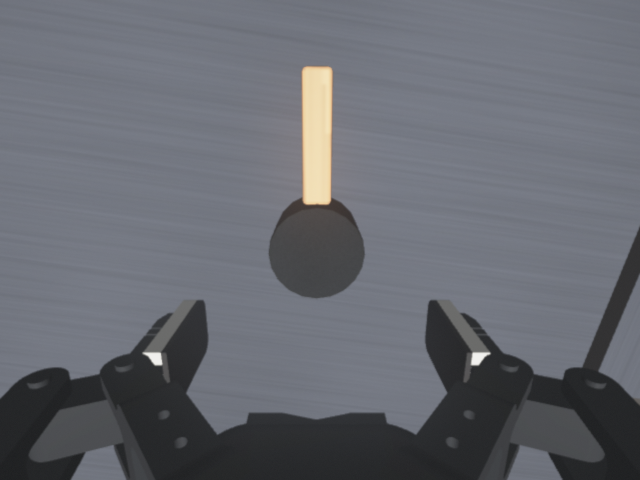

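```bash
python3 - <<'E'
from h import *
f=load("wm2"); c=w(f,317,250,.046); e=w(f,317,67,.036); d=c-e; n=np.linalg.norm(d[:2]); print(c,e,n)
u=d[:2]/n; yaw=np.arctan2(u[1],u[0]); t=c[:2]+u*(.109-n)/2; print(t,yaw)
q=down(yaw+np.pi/2); env.movel([*t,.11],frame=None); env.reach([*t,.11],q)
print(env.movel([*t,.008],velocity=.08,guard=8),F())
env.close_gripper(80); print(F())
env.movel([*t,.15]); print(F()); snap("wrist","wm3"); snap("scene","sm3",(280,60,460,200),4)
E
```

```text
[0.44427697 0.3973477  0.046     ] [0.34070076 0.38174095 0.036     ] 0.1047454079259406
[0.44638052 0.39766466] 0.149553804183041
False (array([-0.09, -0.  ,  0.11]), array([0.4466, 0.3978, 0.0085]), 1.001, 34.2)
(array([-0.01, -1.51,  6.14]), array([0.4468, 0.3979, 0.0087]), 0.683, 34.6)
(array([-0.04, -0.42, -3.36]), array([0.4459, 0.3974, 0.1488]), 0.686, 35.7)
```

View pics/wm3.png

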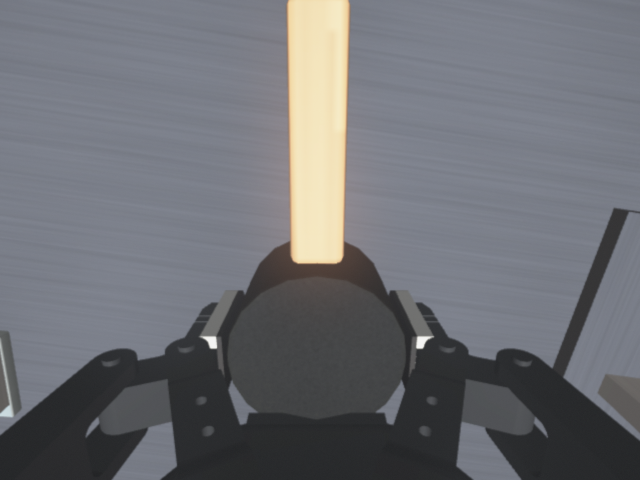

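View pics/sm3.png

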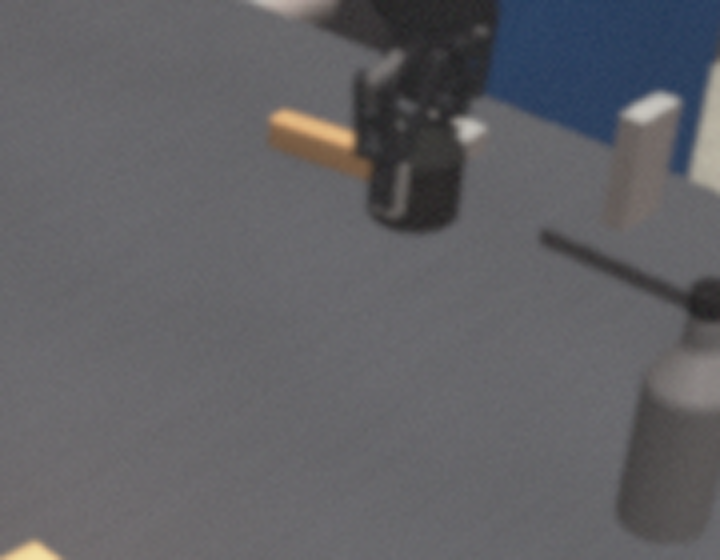

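```bash
python3 - <<'E'
from h import *
env.close_gripper(110)
p=ST["st2"]; t=loc(p,-5,-21); q=down(p[2]+np.pi/2); print(t)
env.reach([*t,.15],q); env.movel([*t,.09],velocity=.1); print(F())
snap("scene","sk0",(190,230,330,340),5.5)
h=env.movel([*t,.055],velocity=.02,guard=22); print(h,F())
env.hold(.3); print(F()); snap("scene","sk1",(190,230,330,340),5.5)
env.movel([*t,.15]); print(F()); 
a=t-np.array([.16,0]); env.reach([a[0],a[1],.16],q); snap("scene","sk2",(190,230,330,340),5.5);snap("side","dk2",(290,160,430,270),5.5); print(F())
E
```

```text
[ 0.62811238 -0.13485434]
(array([ 0.5 ,  0.5 , -3.57]), array([ 0.6285, -0.1349,  0.0907]), 0.674, 38.8)
True (array([-2.26,  0.99,  5.73]), array([ 0.6282, -0.1349,  0.0629]), 0.678, 40.1)
(array([-3.27,  0.14,  6.95]), array([ 0.6282, -0.1348,  0.0629]), 0.681, 40.4)
(array([-0.03,  0.62, -3.03]), array([ 0.6276, -0.1347,  0.1486]), 0.68, 41.2)
(array([ 0.86, -0.45, -2.72]), array([ 0.4687, -0.135 ,  0.1596]), 0.675, 42.0)
```

View pics/sk2.png

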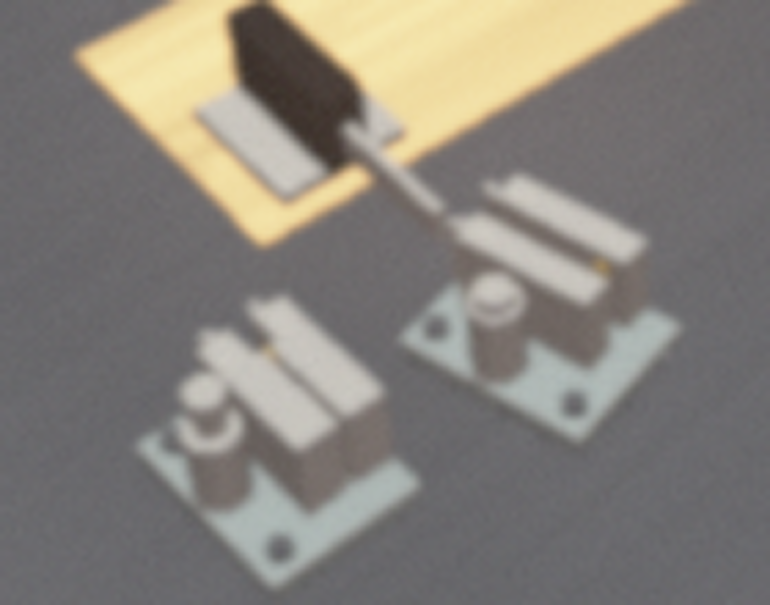

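View pics/sk1.png

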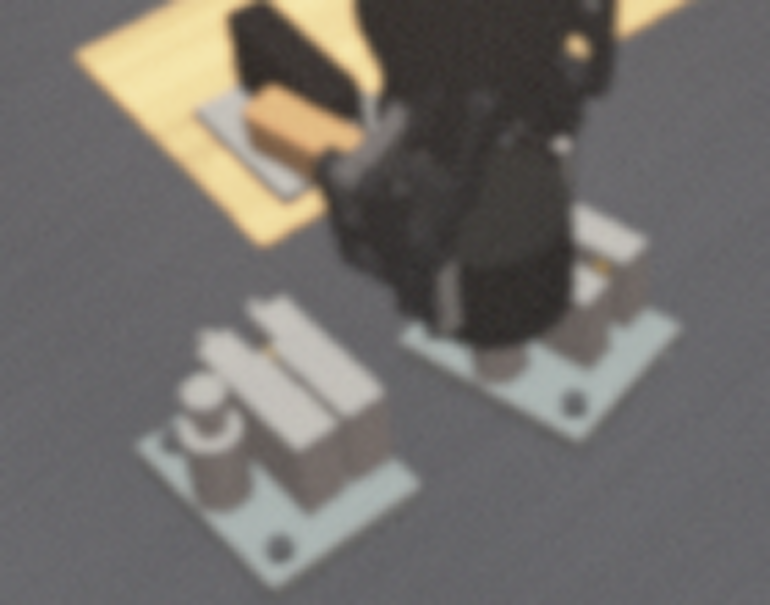

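View pics/dk2.png

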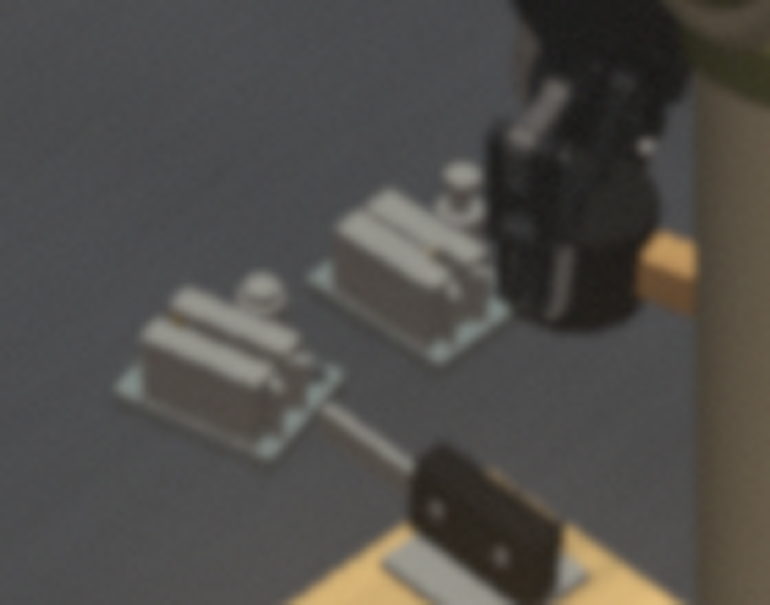

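```bash
python3 - <<'E'
from h import *
p=ST["st2"]; t=loc(p,-5,-21); q=down(p[2]+np.pi/2)
env.reach([*t,.15],q); env.movel([*t,.07],velocity=.1)
h=env.movel([*t,.052],velocity=.02,guard=32); print(h,F())
env.movel([*t,.15]); 
b=np.array([.475,.045]); q=down(np.pi/2-.05)
env.reach([*b,.12],q); env.movel([*b,.025],velocity=.1); print(F())
print(env.movel([*b,.004],velocity=.02,guard=5),F())
snap("wrist","wl0")
env.release(); env.hold(.2); env.movel([*b,.16]); print(F()); snap("wrist","wl1"); 
env.reach([.35,.3,.25],q); snap("scene","sl"); snap("side","dl"); print(F())
E
```

```text
True (array([-2.87, -0.15,  7.6 ]), array([ 0.6284, -0.1349,  0.0629]), 0.683, 44.2)
(array([ 0.06, -0.13, -2.15]), array([0.4754, 0.0449, 0.0255]), 0.68, 47.0)
True (array([-1.27,  0.37,  5.58]), array([0.475 , 0.045 , 0.0119]), 0.678, 47.7)
(array([ 0.04, -0.51, -0.45]), array([0.4746, 0.045 , 0.1592]), 1.0, 49.4)
(array([0.83, 0.83, 1.55]), array([0.3506, 0.2992, 0.2495]), 0.998, 50.7)
```

View pics/wl1.png

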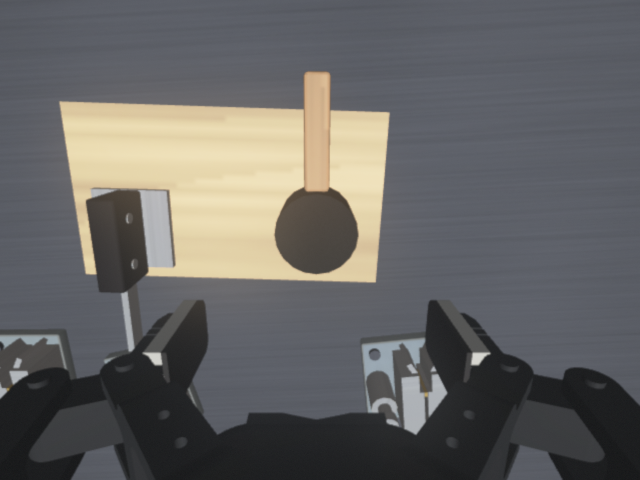

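View pics/sl.png

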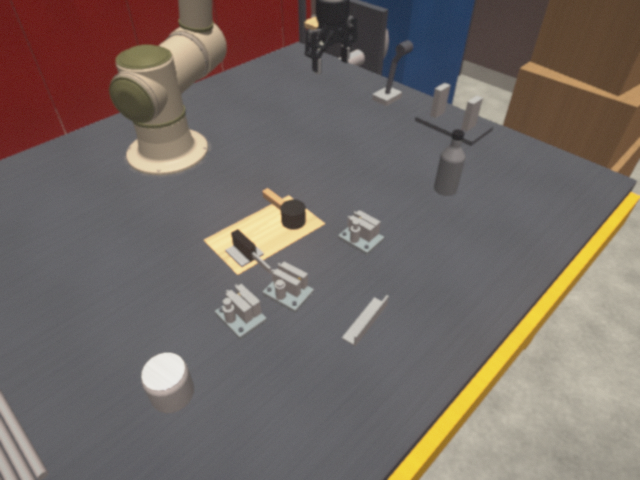

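View pics/dl.png

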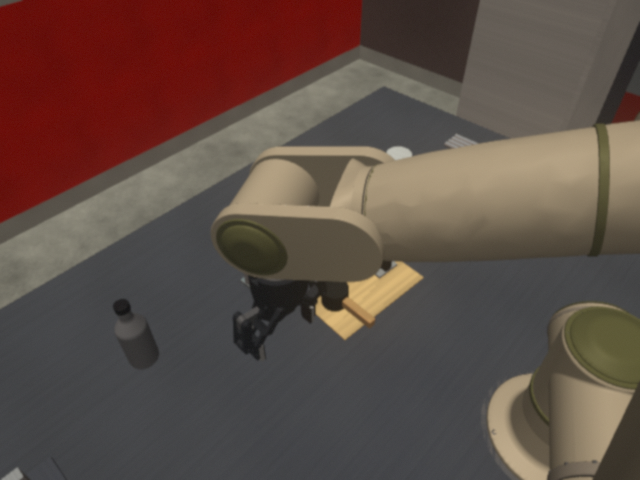

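The gauge was knocked while the mallet was away: it was at scene (241,232) and is now at (243,244). I'll look closer.

```bash
python3 - <<'E'
from h import *
env.reach([.38,-.10,.2],down(np.pi/2)); snap("wrist","wq"); snap("wrist","wqc",(180,80,460,380),2); snap("scene","sq",(190,190,330,330),4.2); print(F())
E
```

```text
(array([0.45, 0.93, 0.08]), array([ 0.3802, -0.0994,  0.2001]), 1.0, 52.4)
```

View pics/wq.png

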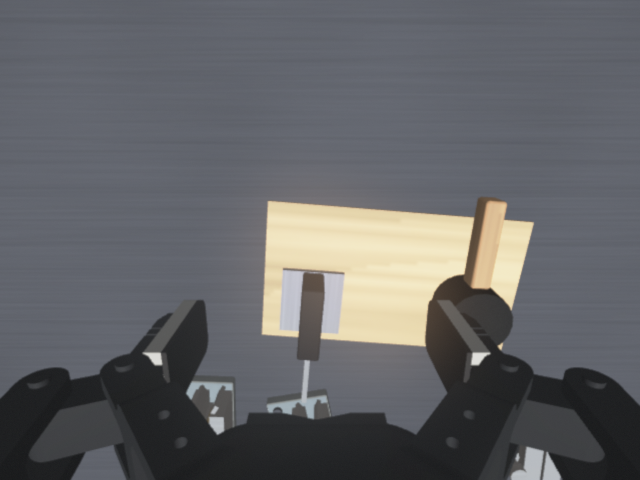

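View pics/sq.png

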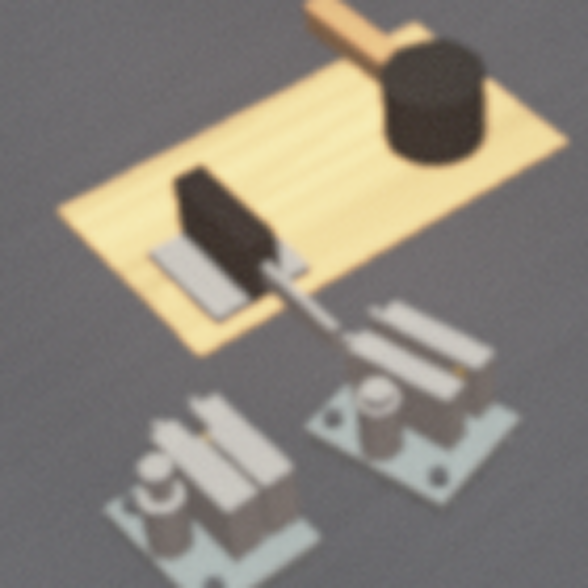

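```bash
python3 - <<'E'
from h import *
f=load("wq")
x,r=fit(f,[((-35,-30,6),(284,269)),((-35,30,6),(344,272)),((30,-30,6),(280,331)),((30,30,6),(339,333)),((35,-10,48),(298,359)),((35,10,48),(319,359)),((95,0,31),(305,400))],(.46,-.08,0),z0=.003); print(x,r.round(1).tolist())
t=x[:2]; q=down(x[2]+np.pi/2)
env.reach([*t,.13],q); print(env.movel([*t,.021],velocity=.08,guard=8),F())
env.close_gripper(60); print(F())
env.movel([*t,.06]); b=[.435,-.075]; env.reach([*b,.06],down(np.pi/2)); env.movel([*b,.028],velocity=.1)
print(env.movel([*b,.016],velocity=.02,guard=4),F())
env.release(); env.movel([*b,.15]); snap("wrist","wr1"); env.reach([.35,.1,.3],down(np.pi/2)); env.hold(.3); snap("scene","sr",(190,170,400,340),3.8); snap("wrist","wr2");print(F())
E
```

```text
[ 0.4758673  -0.10426768 -0.06333386] [[-1.5, -0.3], [0.8, 0.5], [-0.0, -2.3], [0.2, -0.8], [-0.5, 0.1], [0.6, 1.4], [0.3, 1.4]]
False (array([-0.13, -0.51, -0.21]), array([ 0.4761, -0.1044,  0.0214]), 0.998, 54.5)
(array([-0.32, -0.08,  3.41]), array([ 0.4761, -0.1043,  0.0212]), 0.221, 55.1)
True (array([-0.78,  0.66,  7.04]), array([ 0.4353, -0.0751,  0.0212]), 0.223, 56.7)
(array([-0.03,  1.12,  0.3 ]), array([0.3501, 0.0998, 0.2997]), 0.998, 59.8)
```

View pics/wr2.png

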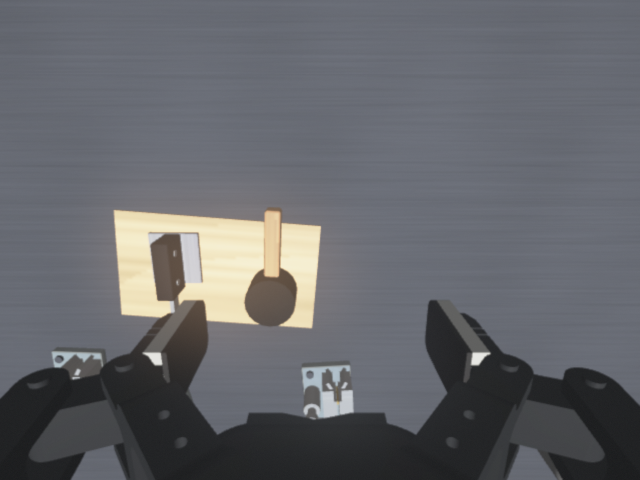

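View pics/sr.png

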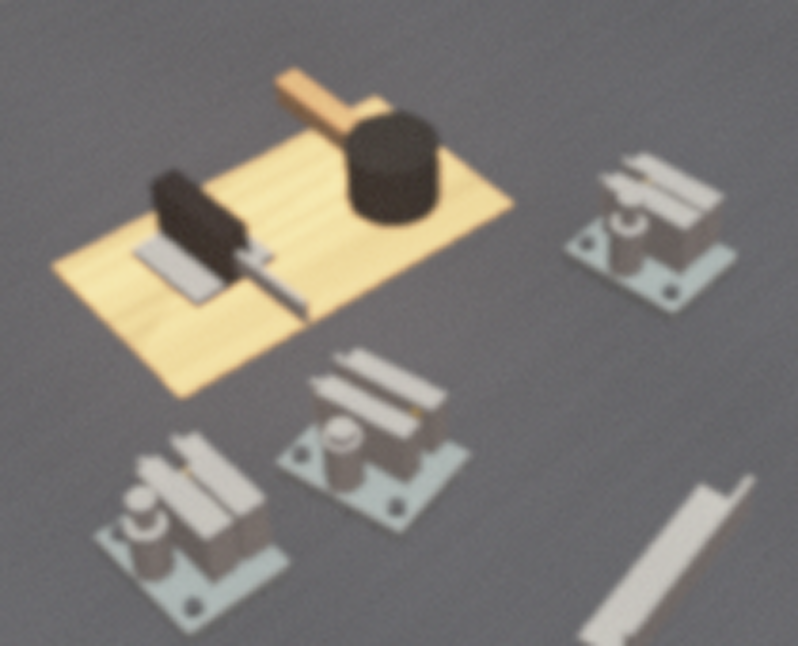

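Both tools now stand well inside the board: gauge at (200,240), mallet at (393,170). Station 2's pin is down at (342,432) and the pins of stations 1 and 3 are standing. The station corners are within about 0.5 px of their earlier positions.

```bash
python3 - <<'E'
from h import *
job.hand_in(); print(F())
E
```

```text
the job is handed in; nothing more can be done
the job is handed in; nothing more can be done
```

The job is done and handed in at about 60 s on the robot's clock, well under the 192 s limit. Hand-in gives no verdict, so the results below come from my own checks. Three stations were on the table, and I tried the blade in all of them before driving any pin.

| Station (from the robot's right to left) | Position (x, y) in m | Result | Lock-out pin |
|---|---|---|---|
| 1 | (0.61, −0.22) | Blade jammed, tip at station x about −18 mm (pushed twice) | Left standing |
| 2 | (0.63, −0.11) | Blade fully home, tip at about +17 mm, flag at the rear: worn | Driven fully down, pressed twice |
| 3 | (0.63, 0.115) | Blade jammed, tip at about −18.5 mm (pushed twice) | Left standing |

- **Pin depth:** both presses on station 2's pin stopped at the same height, with the mallet face about 54.4 mm above the table against 54 mm for fully down.
- **Gauge knocked:** while I was using the mallet, the gauge was knocked about 4 to 5 cm towards the board's edge. It was still upright on the board, so I picked it up and set it back well inside.
- **Final pictures:** both tools stand upright on the board and the stations have not shifted. The offcut looked undisturbed. I last saw the bottle and tin, both undisturbed, in a picture taken just before I re-set the gauge.
- **Disagreements:** none of the checks failed. The cameras disagreed by about 1 to 2 mm, within their stated calibration.

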